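# Knock a lock pin home and swing its keeper shut

### The job

Take the mallet and strike the sprung lock pin on the red mounting fixture with it until the pin's head is fully down on its boss, using only the mallet on the pin, never the hand. Then put the mallet down on the bench, and after that swing the keeper bar over the pin until it rests against the stop in its catch, and let go. Leave the jar, the can and the wrench where they are.

Things in the scene. Friction and masses are not known exactly. Their poses are not given: they have to be found in the camera images.
- mallet: Rubber mallet, 360 to 500 g, standing on one face of its head, handle level; it starts right or left of the fixture. Head: black upright cylinder 52 mm in diameter, 85 mm tall, with a steel band. Handle: along -x from the head's mid height. Its centre of mass lies about 10 mm from the head's axis. Origin: centre of the lower striking face; z up along the head.
- mallet_head (a point): Centre of the mallet's head, 42.5 mm above its lower face; same axes as the mallet.
- mallet_handle (a point): Good grip point on the mallet's handle near the head: 52 mm from the head's axis along -x, 42.5 mm above the lower face. Handle: pale wood, flat-sided, 24 mm wide, 26 mm high, from 25 to 205 mm from the head's axis. Grip it firmly: blows tend to tilt it.
- fixture: Fixture bolted to the bench: red base 240 x 200 x 30 mm (x -100 to +140, y -100 to +100). On it a green housing (x +35 to +130, y -85 to +85, top 102 mm above the bench) and in front a dark steel lock block (x -75 to -25, y -100 to +100, top 60 mm). On the block at x -50: pin at y 0, hinge post at y +70, catch at y -68. Origin: on the bench; front faces -x, z up.
- pin_top (a point): Centre of the top of the lock pin's head: 83 to 89 mm above the bench at the start, 71 mm when home. The head is a steel disc 22 mm in diameter, 5 mm thick, on a 13 mm shank, standing 12 to 18 mm proud of a steel boss 32 mm in diameter whose top is 66 mm above the bench.
- lock_pin (a joint): How far the lock pin has gone down, in m: 0.018 is home, the head's underside on the boss; starts between 0 and 0.006. It moves straight down only, against a spring and stiff friction (9 to 11 N in all, more at speed), and stays where it is driven.
- keeper_knob (a point): Grip point of the upright knob on the keeper bar, 100 mm above the bench: a dark steel round knob 14 mm in diameter, from 81 to 116 mm above the bench, 100 mm from the hinge. The flat steel bar is 24 mm wide and 6 mm thick (75 to 81 mm above the bench) and ends 142 mm from the hinge.
- keeper_hinge (a point): The keeper's upright hinge axis, 78 mm above the bench, on a post 22 mm in diameter whose top is 89 mm above the bench, at the +y end of the lock block.
- keeper (a joint): Keeper bar's angle about its hinge, rad: 0 is closed, the bar along the fixture's -y over the pin, tip against the stop in the catch. It grows as the bar opens, clockwise from above; at 1.57 it points along the fixture's -x. Starts between 1.5 and 2.2, limit 2.4. Stiff friction (about 4 N at the knob); it stays where it is left.
- catch (a point): The catch, at the middle of the closed bar's tip, 78 mm above the bench: a steel stop (20 mm along y, up to 90 mm above the bench) on the fixture's +x side of the bar and a roof (85 to 90 mm above the bench) over the tip; open towards the fixture's -x, where the bar comes in.
- jar: Bystander: grey jar with a dark lid, 70 mm in diameter, 85 mm tall, on the other side of the fixture from the mallet. Origin: centre of its underside.
- oil_can: Bystander: steel can with a paper label, 66 mm in diameter, 150 mm tall, beyond the fixture on the left. Origin: centre of its underside.
- wrench: Bystander: steel wrench lying on the bench beyond the fixture on the right.
Not all that is in view belongs to the job. What is meant by the mallet is not purple or yellow, and is the smaller of those in its own colour.

How it is judged:
On the way, in this order (a step that is already met when the one before it is completed fails the run):
1. the mallet strikes the lock pin: touching it, it drives it down faster than 30 mm/s (contact force between mallet and lock_pin above 2 N and velocity of joint lock_pin above 0.03 m/s).
2. the pin is home within 2 mm and the mallet has been put down on the bench and let go (value of joint lock_pin above 0.016 m and height (world z) of mallet_head below 0.05 m and linear speed of mallet below 0.03 m/s and contact force between the fingers and mallet below 0.1 N), for 0.2 s.
3. the keeper is swung into its catch, within 0.06 rad of the stop (value of joint keeper below 0.06 rad), for 0.2 s.
At the end, for the whole second after the job is handed in: The lock pin is home within 2 mm, the keeper is closed in its catch within 0.06 rad (6 mm at the knob), and the mallet rests on the bench itself (centre of its head lower than 50 mm) (value of joint lock_pin above 0.016 m and value of joint keeper below 0.06 rad and height (world z) of mallet_head below 0.05 m and linear speed of mallet below 0.03 m/s); the robot touches nothing.
It fails at once if the hand or arm pushes on the lock pin (over 3 N) (contact force between any of the fingers, the arm and lock_pin above 3 N).
It fails at once if the jar, the can or the wrench is moved by more than 40 mm (distance of any of jar, oil_can, wrench from where it was at the start of the episode above 0.04 m).
It also fails if it takes over 64 s, if anything falls off the work surface, if the arm or the gripper's body presses on something with over 40 N, if the wrist force passes 120 N, or if a joint passes its speed limit or range.

### The arm

A 6-joint arm with a two-finger parallel gripper is mounted at the origin on the work surface. World frame = base frame: x ahead of the robot, y to its left, z up, the work surface at z = 0. Lengths are in m, angles in rad, forces in N, time in s.
With the tool pointing down it reaches from about 0.35 to 0.85 m from the base axis. Payload 8.1 kg.
Tool frame: the origin (TCP) lies between the finger pads; the fingertips stand 11 mm ahead of it and the grasp point (between the pads) lies 8 mm behind it; z points along the fingers, x is the direction in which the jaws open and shut, and the axes are right-handed (so a half turn about z gives the same grasp; the last joint's range is limited). The gripper opens to 85 mm and grips with 20 to 120 N. Pads are 22 mm wide; open, the fingers measure 114 mm over their backs; the gripper's body (76 mm by 85 mm) begins 54 mm behind the grasp point. The pads swing forward as they close: fully open they stand 13 mm farther back than shut.
Start: joints at [-1.413, 0.13, 1.488, -0, 1.523, -0.085], TCP at [0.144, -0.582, 0.242] pointing down, gripper open.
Joint ranges: [-2.96, 2.96], [-0.89, 2.26], [0.02, 2.5], [-1.34, 4.48], [0, 2.73], [-2.66, 2.66]. Speed limits (rad/s): [2.39, 2.39, 2.79, 3.14, 3.14, 3.14].

### API

Orientations are given as a unit quaternion [w, x, y, z].
In Python, from rig import arm, get_image, workorder, spot_in, trace gives the robot as it stands.
- The arm moves only by the shell command python3 -m handwheel 'ROWS' [FORCE]. ROWS is JSON, a list that holds one entry, the list of rows, each a list of 7 numbers: the closure, from -1 (fully open) to 1 (shut), then the shift along the tool's x, y, z each as a share of 400 mm, from -1 to 1, then the turn, a rotation vector about the tool's x, y, z each as a share of pi rad, from -1 to 1. A call has 1 to 12 rows; each row shifts and turns the pose as measured when the row begins, along the tool's axes as they then stand; what a row does not reach is not made up. A row lasts 1/8 s, in which the tool goes at most 62.5 mm and 10.7 degrees, less where a joint would pass 70% of its speed; a pose out of reach is approached as far as the arm can. A call with a number of a shift or a turn outside -1 to 1 is refused whole. A call with a gripper value outside its range is refused whole. The fingers move at their own pace and stop on an object; FORCE is the grip in N (left out, the last holds). Time passes only in rows, so rows that do not move let the fingers close. It gives the time, the measured TCP pose, the force and the opening at its end, in the units of the state.
- arm.observe(): the state, without advancing time (a new reading comes with each control period).
- get_image(name): name is "scene" or "top" or "wrist"; returns a dict with "img" (384x512x3 uint8, red, green, blue), "K" (3x3 intrinsics, pixels), "k1" (the pictures are not rectified: a ray, as slopes to the right and down, at radius r is drawn at 1 + k1 r^2 times it, then the intrinsics apply), "T" (4x4, takes a point from camera to world coordinates). Camera axes: x right, y down, z forward; pixel columns grow to the right and rows downward; lengths in m; the calibration is good to about 2 mm. A picture is of the moment at which its call begins. There is no depth.
- workorder.sign_off(): hands the job in, once; it reports no verdict.
Trained networks look in the newest picture that a camera, given by its name, has taken for a name from the list of things; names that differ only in an ending like _2 or _b are one class to them, and where a whole thing is asked for, a point or a joint stands for the part that bears it (a point fixed in the world has none). Each returns a list of dicts, best first, with "confidence" (0 to 1); they miss things now and then, are a little off and sometimes report something else, mostly with a low value. They report only what shows in the picture. A call takes as long as a camera call. They do not tell look-alikes from the thing itself.
- spot_in(target, camera): "location" ([x, y, z] in m, in world coordinates, good to about 4 mm: the middle of the surface that is visible of it).
- trace(target, camera): "pixels" (384x512 bool, what is visible of it).
The state is a dict: "t": time; "q": joint angles; "joint_velocities": joint speeds; "joint_efforts": joint torques, N m; "ee_pos": TCP position; "eef_rot": TCP orientation; "wrist_force": force on the tool from outside, world axes, zero at the start; "moment": the same for the moment, N m; "grip_width": opening from 0.0 (shut) to 1.0 (fully open).
Only numpy, scipy, OpenCV 4.12 (cv2) and the standard library are available. Lean on these libraries where they do the work, as an engineer would, in place of code of your own. Each camera call takes 0.05 s, during which the arm holds its last target.

## Working session

There is one attempt and no reset: what is moved stays moved. The work goes in short steps, Python scripts to look and compute and a shell command to move; the robot and the scene stay as the last step left them, time stands still between calls to the robot, and variables do not carry over. Pictures are saved under pics/ and viewed, and the job is handed in when it is done.

```bash
ls; mkdir -p pics; cat > h.py <<'E'
import numpy as np, cv2
from rig import arm, get_image, workorder, spot_in, trace
def save(cam,name):
    d=get_image(cam); cv2.imwrite(f'pics/{name}.png',d['img'][:,:,::-1]); return d
E
python3 - <<'E'
from h import *
s=arm.observe(); print({k:np.round(v,3).tolist() for k,v in s.items()})
for c in ['scene','top','wrist']:
    d=save(c,c+'0'); print(c,d['k1'],np.round(d['K'],1).tolist(),np.round(d['T'],3).tolist())
for c in ['scene','top']:
  for n in ['mallet','mallet_head','mallet_handle','fixture','pin_top','keeper_knob','keeper_hinge','catch','jar','oil_can','wrench']:
    try: print(c,n,[(np.round(x['location'],3).tolist(),round(x['confidence'],2)) for x in spot_in(n,c)])
    except Exception as e: print(c,n,e)
E
```

```text
pics
{'t': 0.0, 'q': [-1.413, 0.131, 1.489, -0.0, 1.523, -0.085], 'joint_velocities': [-0.001, 0.001, -0.002, -0.001, -0.001, 0.001], 'joint_efforts': [-0.0, -56.94, -50.056, -0.0, 0.015, 0.0], 'ee_pos': [0.144, -0.582, 0.241], 'eef_rot': [-0.001, 0.788, -0.616, -0.001], 'wrist_force': [0.052, -0.134, 0.4], 'moment': [-0.008, -0.017, -0.055], 'grip_width': 0.999}
scene -0.13765676621449133 [[408.0, 0.0, 253.5], [0.0, 408.0, 179.8], [0.0, 0.0, 1.0]] [[0.852, 0.459, -0.251, 0.876], [0.523, -0.738, 0.427, -0.489], [0.01, -0.495, -0.869, 1.262], [0.0, 0.0, 0.0, 1.0]]
top -0.05977768627694161 [[355.2, 0.0, 255.3], [0.0, 355.2, 196.5], [0.0, 0.0, 1.0]] [[0.027, -0.993, 0.111, 0.429], [-1.0, -0.028, -0.011, 0.082], [0.014, -0.111, -0.994, 1.071], [0.0, 0.0, 0.0, 1.0]]
wrist -0.05665417850727986 [[329.7, 0.0, 251.7], [0.0, 329.7, 194.0], [0.0, 0.0, 1.0]] [[0.24, -0.934, -0.265, 0.211], [-0.971, -0.231, -0.063, -0.565], [-0.002, 0.273, -0.962, 0.372], [0.0, 0.0, 0.0, 1.0]]
scene mallet [([0.539, 0.523, 0.07], 0.77), ([0.496, 0.274, 0.057], 0.66), ([0.372, -0.238, 0.073], 0.57)]
scene mallet_h
[... 931 characters left out ...]
27, 0.077], 0.94), ([0.322, -0.228, 0.074], 0.78), ([0.311, 0.477, 0.054], 0.63), ([0.467, 0.279, 0.055], 0.61), ([0.557, 0.047, 0.085], 0.3)]
top mallet_handle [([0.536, 0.524, 0.075], 0.95), ([0.32, -0.228, 0.074], 0.85), ([0.31, 0.479, 0.057], 0.79), ([0.466, 0.278, 0.054], 0.58), ([0.616, 0.037, 0.06], 0.41)]
top fixture [([0.614, 0.038, 0.062], 0.98)]
top pin_top [([0.556, 0.045, 0.086], 0.59)]
top keeper_knob [([0.509, 0.134, 0.08], 0.73)]
top keeper_hinge [([0.619, 0.036, 0.061], 0.77)]
top catch [([0.615, 0.037, 0.058], 0.75), ([0.558, 0.042, 0.083], 0.16)]
top jar [([0.514, -0.279, 0.084], 0.58)]
top oil_can [([0.707, 0.294, 0.142], 0.79)]
top wrench [([0.721, -0.304, 0.008], 0.58)]
```

View pics/scene0.png

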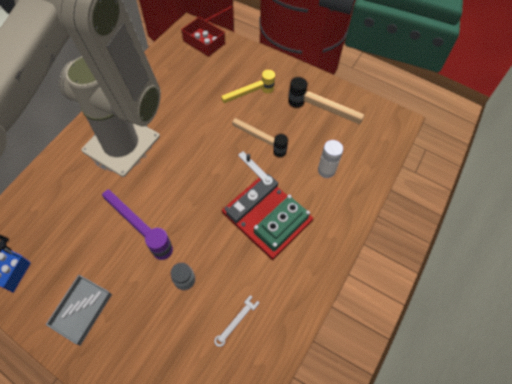

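View pics/top0.png

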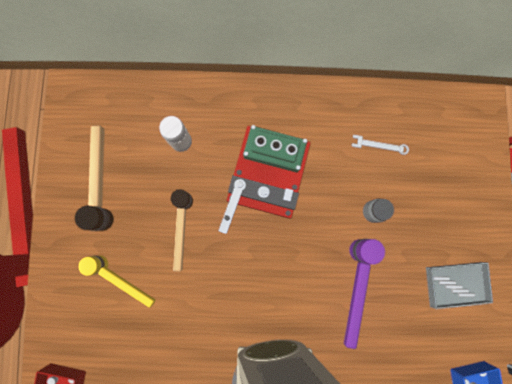

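View pics/wrist0.png

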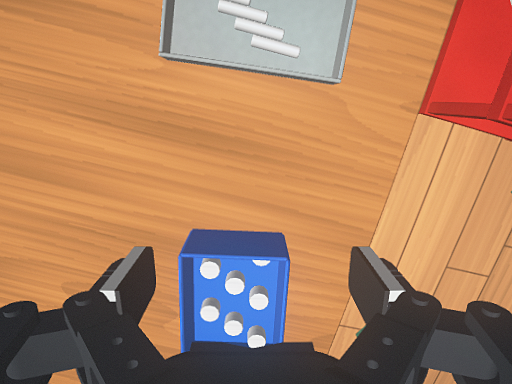

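Candidates for the mallet in the top view: the big black one (92,217), the small black one (181,199), yellow (92,267) and purple (369,251). By the description it is the small black one at (181,199), left of the fixture, with the jar on the other side at (379,210). I'll check it in close crops.

```bash
cat >> h.py <<'E'
def ray(d,uv):
    K=d['K']; x=np.array([(uv[0]-K[0,2])/K[0,0],(uv[1]-K[1,2])/K[1,1]]); u=x.copy()
    for _ in range(30): u=x/(1+d['k1']*(u@u))
    return d['T'][:3,:3]@np.array([u[0],u[1],1.])
def onz(d,uv,z):
    r=ray(d,np.array(uv,float)); o=d['T'][:3,3]; return o+r*(z-o[2])/r[2]
def proj(d,P):
    T=d['T']; p=T[:3,:3].T@(np.array(P,float)-T[:3,3]); u=p[:2]/p[2]; u=u*(1+d['k1']*(u@u))
    return np.array([d['K'][0,0]*u[0]+d['K'][0,2],d['K'][1,1]*u[1]+d['K'][1,2]])
def crop(d,name,c,r,s):
    x0,y0=int(c[0]-r[0]),int(c[1]-r[1]); im=d['img'][max(y0,0):y0+2*r[1],max(x0,0):x0+2*r[0],::-1]
    im=cv2.resize(im,None,fx=s,fy=s,interpolation=cv2.INTER_CUBIC); cv2.imwrite(f'pics/{name}.png',im); print('crop origin',max(x0,0),max(y0,0),'scale',s)
E
python3 - <<'E'
from h import *
d=get_image('top')
crop(d,'c_mal',(180,230),(45,50),6); crop(d,'c_fix',(265,180),(60,60),5)
crop(d,'c_both',(135,210),(65,60),5)
E
```

```text
crop origin 135 180 scale 6
crop origin 205 120 scale 5
crop origin 70 150 scale 5
```

View pics/c_mal.png

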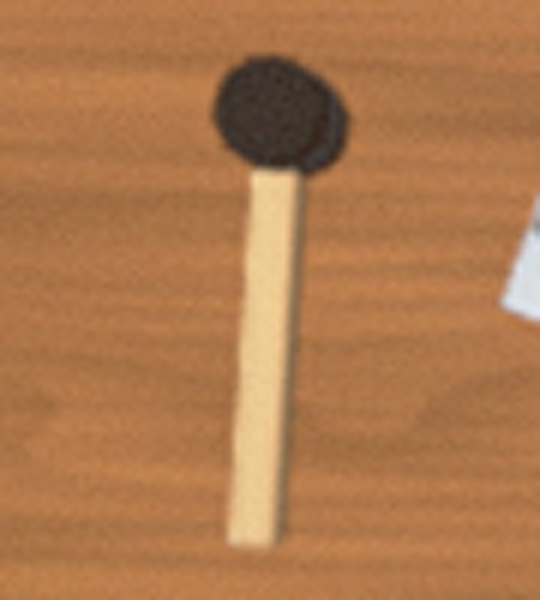

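View pics/c_fix.png

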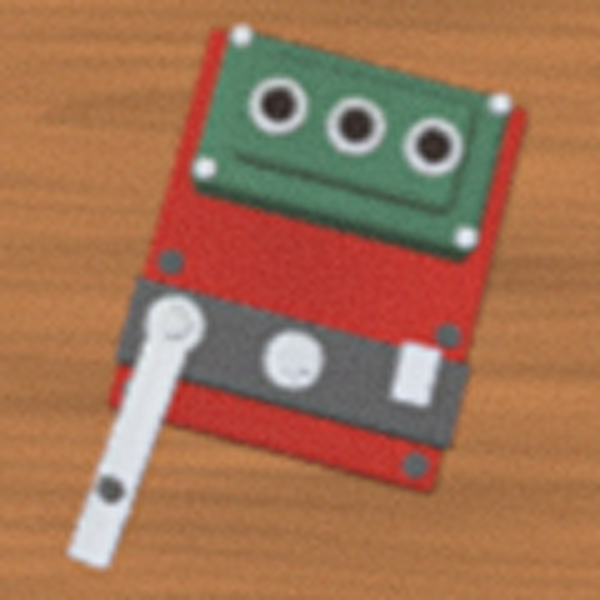

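View pics/c_both.png

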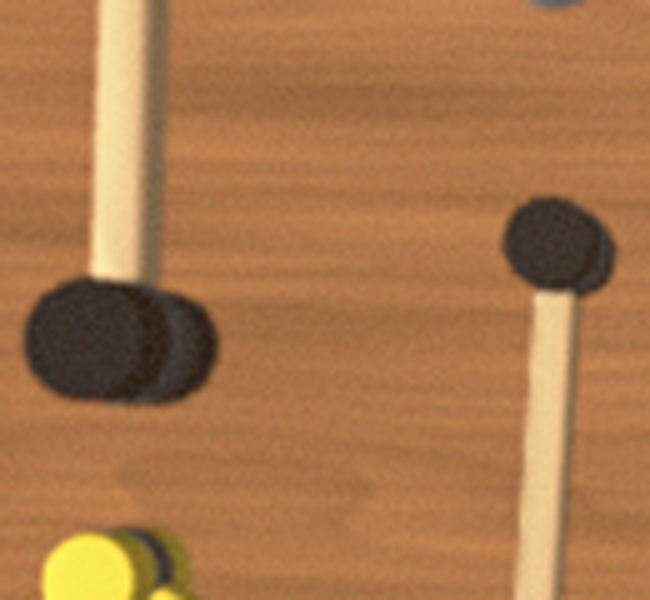

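```bash
python3 - <<'E'
from h import *
from scipy.optimize import least_squares
d=get_image('top')
f=lambda c,o,s:np.array([o[0]+(c[0]+.5)/s-.5,o[1]+(c[1]+.5)/s-.5])
F=lambda c:f(c,(205,120),5); M=lambda c:f(c,(135,180),6)
obj=np.array([[140,100,30],[140,-100,30],[-100,-100,30],[-100,100,30],[-50,70,89],[-75,-100,60],[-25,100,60]])/1e3
px=[F(c) for c in [(214,30),(526,108),(433,493),(110,403),(176,321),(448,448),(137,278)]]
def w(p,P): c,s=np.cos(p[2]),np.sin(p[2]); return np.array([p[0]+c*P[0]-s*P[1],p[1]+s*P[0]+c*P[1],P[2]])
r=least_squares(lambda p:np.concatenate([proj(d,w(p,P))-q for P,q in zip(obj,px)]),[.6,.03,-.2])
print('fixture',r.x,np.degrees(r.x[2]),'res',np.round(r.fun.reshape(-1,2),1).tolist())
p=r.x; pin=w(p,[-.05,0,.085]); print('pin',pin,'seen pin',onz(d,F((292,358)),.08))
h=w(p,[-.05,.07,.078]); k=onz(d,F((111,489)),.116); t=k-h; 
fx=np.array([np.cos(p[2]),np.sin(p[2])]); fy=np.array([-fx[1],fx[0]])
print('hinge',h,'knob',k,'r',np.hypot(*t[:2]),'angle',np.arctan2(-t[:2]@fx,-t[:2]@fy))
hd=onz(d,M((272,110)),.085); e=onz(d,M((254,547)),.0555); m=onz(d,M((277,172)),.0555)
print('head',hd,'handle near',m,'end',e,'len',np.hypot(*(hd-e)[:2]),'yaw',np.degrees(np.arctan2(*(hd-e)[1::-1])),np.degrees(np.arctan2(*(m-e)[1::-1])))
s=get_image('scene'); print([proj(s,q) for q in (pin,k,[*hd[:2],.085],[*e[:2],.0555])])
crop(s,'c_s',(265,170),(50,60),5)
E
```

```text
fixture [ 0.60425329  0.03651237 -0.2316188 ] -13.27077956132059 res [[-0.6, -1.1], [1.0, 0.1], [0.3, 0.1], [-0.9, 0.6], [-0.4, 0.5], [0.6, 0.1], [-0.1, -0.4]]
pin [0.55558849 0.04799004 0.085     ] seen pin [0.5552397  0.04944033 0.08      ]
hinge [0.57165722 0.11612077 0.078     ] knob [0.4769232  0.14616725 0.116     ] r 0.09938474444354634 angle 1.6463083102238487
head [0.52909487 0.28107812 0.085     ] handle near [0.502399   0.28315356 0.0555    ] end [0.32552415 0.28568304 0.0555    ] len 0.20362280333190605 yaw -1.2958524648936158 -0.8193294214752882
[array([252.15912393, 191.69532669]), array([247.60632183, 154.4363954 ]), array([280.37175351, 138.66608494]), array([233.00718118, 118.82279734])]
crop origin 215 110 scale 5
```

View pics/c_s.png

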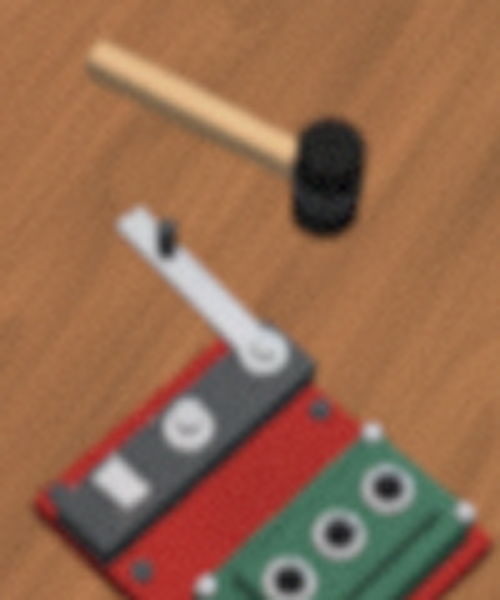

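Choice confirmed: the crop shows the small black head beside the larger one. The handle measures 204 mm (expected 205) and the keeper radius 99 mm (expected 100). The keeper angle is about 1.65 rad. I'll turn the tool first, then travel.

```bash
cat >> h.py <<'E'
from scipy.spatial.transform import Rotation as Ro
def st():
    s=arm.observe(); q=np.array(s['eef_rot']); R=Ro.from_quat(q[[1,2,3,0]]).as_matrix()
    return s,np.array(s['ee_pos']),R
def go(target,dirx=None):
    """tool-frame shift (shares of 400mm) to world target; turn about tool z for tool x yaw dirx deg; tilt fix"""
    s,p,R=st(); t=np.array(target); 
    print('t',round(s['t'],2),'pos',np.round(p,4),'xyaw',round(np.degrees(np.arctan2(R[1,0],R[0,0])),2),'zaxis',np.round(R[:,2],3),'w',round(s['grip_width'],3),'F',np.round(s['wrist_force'],1),'q',np.round(s['q'],2))
    print('shift shares',np.round(R.T@(t-p)/.4,4),'mm',np.round(1e3*R.T@(t-p),1))
    if dirx is not None:
        a=np.radians(dirx); Rt=np.array([[np.cos(a),np.sin(a),0],[np.sin(a),-np.cos(a),0],[0,0,-1.]])
        print('turn shares',np.round(Ro.from_matrix(R.T@Rt).as_rotvec()/np.pi,4))
E
python3 -m handwheel '[[[-1,0,0,0,0,0,0.042],[-1,0,0,0,0,0,0.042],[-1,-0.104,-0.096,0,0,0,0],[-1,-0.104,-0.096,0,0,0,0],[-1,-0.104,-0.096,0,0,0,0],[-1,-0.104,-0.096,0,0,0,0],[-1,-0.104,-0.096,0,0,0,0],[-1,-0.104,-0.096,0,0,0,0],[-1,-0.104,-0.096,0,0,0,0],[-1,-0.104,-0.096,0,0,0,0]]]'
python3 -c "
from h import *
go([.477,.2822,.15],-91.2)"
```

```text
t: 2.65
ee_pos: [0.4683, -0.2529, 0.2429]
eef_rot: [-0.0, -0.693, 0.72, -0.002]
wrist_force: [0.3, -0.3, 0.1]
grip_width: 1.001
t 2.65 pos [ 0.4683 -0.2529  0.2429] xyaw -92.19 zaxis [ 0.002 -0.003 -1.   ] w 1.001 F [ 0.3 -0.3  0.1] q [-0.59 -0.06  1.68 -0.    1.52  1.02]
shift shares [-1.3384  0.03    0.228 ] mm [-535.4   12.    91.2]
turn shares [-0.0008 -0.001  -0.0055]
```

```bash

python3 -m handwheel '[[[-1,-0.134,0.003,0,0,0,-0.0055],[-1,-0.134,0.003,0,0,0,0],[-1,-0.134,0.003,0,0,0,0],[-1,-0.134,0.003,0,0,0,0],[-1,-0.134,0.003,0,0,0,0],[-1,-0.134,0.003,0.02,0,0,0],[-1,-0.134,0.003,0.05,0,0,0],[-1,-0.134,0.003,0.05,0,0,0],[-1,-0.134,0.003,0.05,0,0,0],[-1,-0.13,0.003,0.05,0,0,0],[-1,0,0,0,0,0,0]]]' 120
python3 -c "
from h import *
go([.477,.2822,.15],-91.2)
d=save('wrist','w1')"
```

```text
t: 4.03
ee_pos: [0.469, 0.3023, 0.1528]
eef_rot: [0.003, -0.702, 0.712, -0.004]
wrist_force: [-0.4, -1.4, 0.3]
grip_width: 1.003
t 4.03 pos [0.469  0.3023 0.1528] xyaw -90.87 zaxis [ 0.01  -0.002 -1.   ] w 1.003 F [-0.4 -1.4  0.3] q [ 0.48  0.07  1.72 -0.01  1.34  2.07]
shift shares [ 0.05   -0.0207  0.0074] mm [20.  -8.3  2.9]
turn shares [-0.0033 -0.0005  0.0018]
```

View pics/w1.png

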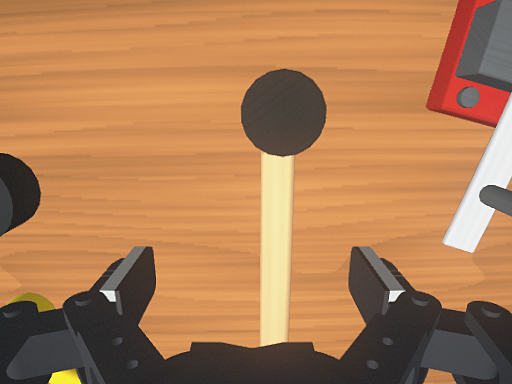

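The wrist view shows the small black head centred at about (283,112), with the handle running down from (277,160) to (274,335). It is clear of the keeper at (480,200). Refining the position with this view.

```bash

python3 -c "
from h import *
d=get_image('wrist')
hd=onz(d,(283.5,112.5),.085); a=onz(d,(277.5,165),.0555); b=onz(d,(274,330),.0555)
print(hd,a,b, np.degrees(np.arctan2(*(a-b)[1::-1])), np.hypot(*(onz(d,(261,165),.0555)-onz(d,(294,165),.0555))[:2]))
print('headw',onz(d,(241,112),.085)-onz(d,(326,112),.085))
go([*(hd[:2]-[.052,-.001]),.0345],-91)
"
```

```text
[0.53280868 0.28182348 0.085     ] [0.49602101 0.28302729 0.0555    ] [0.3588921 0.285198  0.0555   ] -0.906899497951193 0.023323617966144357
headw [0.00071072 0.05043275 0.        ]
t 4.12 pos [0.4706 0.3    0.1549] xyaw -91.01 zaxis [ 0.013 -0.002 -1.   ] w 1.002 F [ 0.7 -1.5  0.1] q [ 0.48  0.07  1.72 -0.01  1.35  2.07]
shift shares [ 0.0421 -0.0224  0.3014] mm [ 16.9  -9.  120.5]
turn shares [-0.0042 -0.0004 -0.0001]
```

```bash

python3 -m handwheel '[[[-1,0.042,-0.022,0.08,-0.004,0,0],[-1,0,0,0.05,0,0,0],[-1,0,0,0,0,0,0]]]' 120
python3 -c "
from h import *
go([.479,.2825,.0345],-91)"
```

```text
t: 4.5
ee_pos: [0.4828, 0.2798, 0.1058]
eef_rot: [0.002, -0.7, 0.715, -0.002]
wrist_force: [0.4, 0.3, 0.2]
grip_width: 0.997
t 4.5 pos [0.4828 0.2798 0.1058] xyaw -91.21 zaxis [ 0.006  0.    -1.   ] w 0.997 F [0.4 0.3 0.2] q [ 0.44  0.12  1.76 -0.    1.26  2.03]
shift shares [-0.0064  0.0107  0.1782] mm [-2.6  4.3 71.3]
turn shares [-0.002   0.0001 -0.0011]
```

```bash

python3 -m handwheel '[[[-1,-0.006,0.01,0.05,-0.002,0,0],[-1,0,0,0.05,0,0,0],[-1,0,0,0.04,0,0,0],[-1,0,0,0.025,0,0,0],[-1,0,0,0,0,0,0]]]' 120
python3 -c "
from h import *
go([.479,.2825,.0345],-91)"
```

```text
t: 5.12
ee_pos: [0.4808, 0.282, 0.0396]
eef_rot: [0.002, -0.699, 0.715, -0.001]
wrist_force: [-0.4, -0.4, 0.3]
grip_width: 1.0
t 5.12 pos [0.4808 0.282  0.0396] xyaw -91.33 zaxis [ 0.004  0.002 -1.   ] w 1.0 F [-0.4 -0.4  0.3] q [0.44 0.21 1.79 0.   1.14 2.03]
shift shares [-0.001   0.0046  0.0128] mm [-0.4  1.9  5.1]
turn shares [-0.0013  0.0008 -0.0019]
```

```bash

python3 -m handwheel '[[[-1,0,0.004,0.011,0,0,0],[1,0,0,0,0,0,0],[1,0,0,0,0,0,0],[1,0,0,0,0,0,0],[1,0,0,0,0,0,0],[1,0,0,0,0,0,0]]]' 120
python3 -c "
from h import *
go([.479,.2825,.0345],-91)
save('wrist','w2')"
```

```text
t: 5.88
ee_pos: [0.4806, 0.283, 0.0373]
eef_rot: [0.004, -0.699, 0.715, -0.001]
wrist_force: [0.5, 0.2, -2.9]
grip_width: 0.261
t 5.88 pos [0.4806 0.283  0.0373] xyaw -91.32 zaxis [ 0.007  0.004 -1.   ] w 0.261 F [ 0.5  0.2 -2.9] q [0.44 0.21 1.8  0.   1.13 2.03]
shift shares [0.0015 0.0041 0.0071] mm [0.6 1.6 2.8]
turn shares [-0.0023  0.0013 -0.0018]
```

View pics/w2.png

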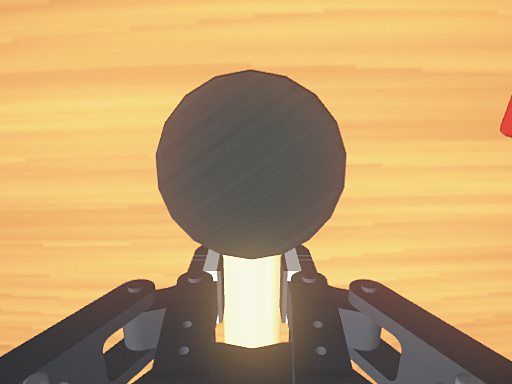

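```bash

python3 -m handwheel '[[[1,0,0,-0.05,0,0,0],[1,0,0,-0.1,0,0,0],[1,0,0,-0.12,0,0,0],[1,0,0,-0.1,0,0,0],[1,0,0,0,0,0,0],[1,0,0,0,0,0,0]]]' 120
python3 -c "
from h import *
d=save('wrist','w3'); save('scene','s3')
go([.505,.05,.19],-91)
s,p,R=st()
for uv in [(251,164)]: print(onz(d,uv,p[2]-.0373+.085)-p)"
```

```text
t: 6.68
ee_pos: [0.4762, 0.2808, 0.1894]
eef_rot: [0.0, -0.699, 0.715, 0.0]
wrist_force: [-0.8, -0.4, -5.5]
grip_width: 0.261
t 6.78 pos [0.4763 0.2808 0.1891] xyaw -91.33 zaxis [-0.     0.001 -1.   ] w 0.26 F [-0.2  0.1 -5.9] q [0.44 0.03 1.69 0.   1.42 2.03]
shift shares [ 0.5752 -0.0852 -0.0027] mm [230.1 -34.1  -1.1]
turn shares [ 0.0001  0.0002 -0.0018]
[ 0.05350965 -0.00042455  0.0477    ]
```

View pics/w3.png

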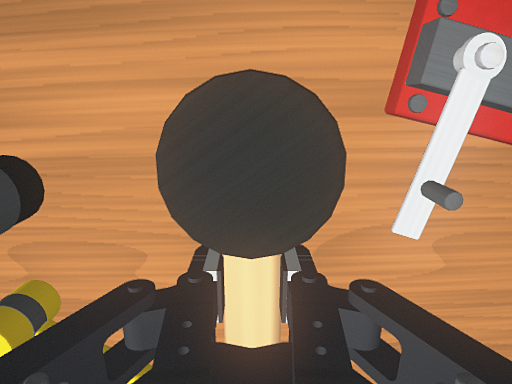

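View pics/s3.png

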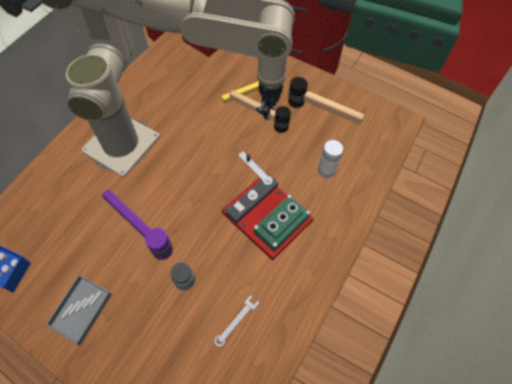

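The mallet is held squarely; head and handle are unchanged in the wrist image after the lift. Now carrying it over the pin.

```bash

python3 -m handwheel '[[[1,0.06,-0.01,0,0,0,0],[1,0.11,-0.015,0,0,0,0],[1,0.11,-0.015,0,0,0,0],[1,0.11,-0.015,0,0,0,0],[1,0.1,-0.015,0,0,0,0],[1,0.06,-0.003,0,0,0,0],[1,0,0,0,0,0,0],[1,0,0,0,0,0,0]]]' 120
python3 -c "
from h import *
go([.5035,.0495,.14],-91)"
```

```text
t: 7.78
ee_pos: [0.4923, 0.053, 0.1731]
eef_rot: [-0.01, -0.699, 0.715, 0.008]
wrist_force: [-0.1, 1.4, -4.1]
grip_width: 0.26
t 7.78 pos [0.4923 0.053  0.1731] xyaw -91.25 zaxis [-0.026 -0.003 -1.   ] w 0.26 F [-0.1  1.4 -4.1] q [ 0.01 -0.09  1.84 -0.    1.42  1.6 ]
shift shares [ 0.0079 -0.0303  0.0821] mm [  3.1 -12.1  32.9]
turn shares [ 0.0081 -0.0011 -0.0014]
```

```bash

python3 -m handwheel '[[[1,0.008,-0.03,0,0.008,-0.001,-0.001],[1,0,0,0.02,0,0,0],[1,0,0,0,0,0,0],[1,0,0,0,0,0,0]]]' 120
python3 -c "
from h import *
go([.5035,.0495,.14],-91)
d=save('top','t4');save('scene','s4')
crop(d,'c4',(270,200),(60,60),5)"
```

```text
t: 8.28
ee_pos: [0.5044, 0.0517, 0.163]
eef_rot: [-0.0, -0.702, 0.712, 0.0]
wrist_force: [0.2, 0.3, -4.3]
grip_width: 0.261
t 8.28 pos [0.5044 0.0517 0.163 ] xyaw -90.87 zaxis [-0.001  0.    -1.   ] w 0.261 F [ 0.2  0.3 -4.3] q [ 0.   -0.07  1.84  0.    1.37  1.59]
shift shares [0.0055 0.002  0.0575] mm [ 2.2  0.8 23. ]
turn shares [0.0002 0.0001 0.0007]
crop origin 210 140 scale 5
```

View pics/c4.png

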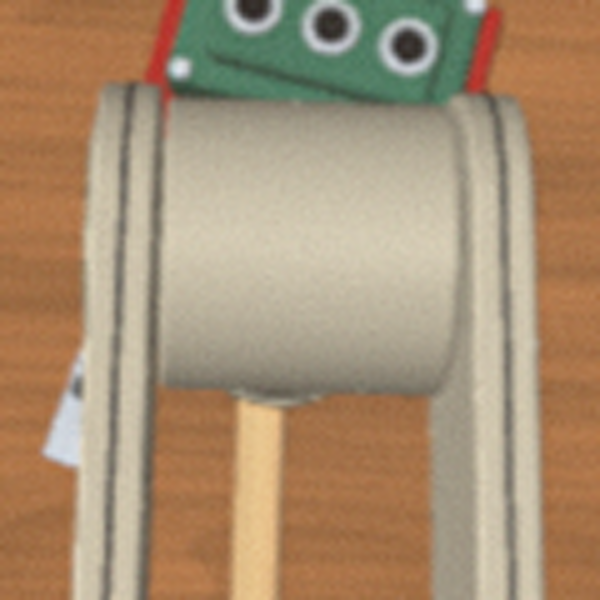

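View pics/s4.png

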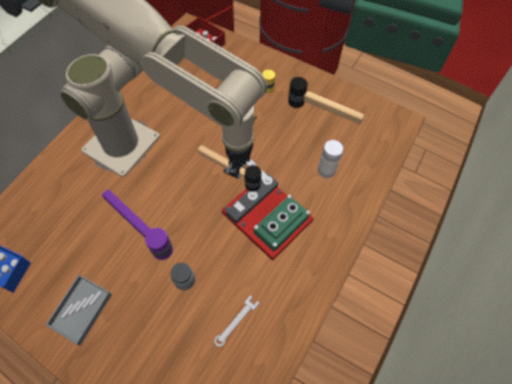

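```bash

python3 -m handwheel '[[[1,0.005,0.002,0.04,0,0,0],[1,0,0,0.025,0,0,0],[1,0,0,0,0,0,0],[1,0,0,0,0,0,0]]]' 120
python3 -c "
from h import *
go([.5035,.0495,.111],-91)"
```

```text
t: 8.88
ee_pos: [0.5029, 0.0494, 0.1346]
eef_rot: [-0.001, -0.702, 0.713, 0.001]
wrist_force: [-0.1, -0.2, -3.7]
grip_width: 0.258
t 8.88 pos [0.5029 0.0494 0.1346] xyaw -90.89 zaxis [-0.002  0.    -1.   ] w 0.258 F [-0.1 -0.2 -3.7] q [-0.   -0.05  1.87  0.    1.32  1.58]
shift shares [-0.0003 -0.0016  0.0591] mm [-0.1 -0.6 23.6]
turn shares [0.0005 0.0001 0.0006]
```

```bash

python3 -m handwheel '[[[1,0,0,0.04,0,0,0],[1,0,0,0.025,0,0,0]]]' 120
python3 -m handwheel '[[[1,0,0,0,0,0,0]]]' 120
python3 -c "
from h import *
go([.5035,.0495,.1083],-91)
save('wrist','w5')"
```

```text
t: 9.12
ee_pos: [0.5046, 0.0494, 0.1096]
eef_rot: [0.001, -0.702, 0.713, -0.001]
wrist_force: [-5.8, 0.0, 5.1]
grip_width: 0.258
t: 9.25
ee_pos: [0.5045, 0.0494, 0.1089]
eef_rot: [0.001, -0.702, 0.713, -0.001]
wrist_force: [-1.1, -0.3, -4.7]
grip_width: 0.261
t 9.25 pos [0.5045 0.0494 0.1089] xyaw -90.89 zaxis [ 0.002  0.    -1.   ] w 0.261 F [-1.1 -0.3 -4.7] q [-0.   -0.02  1.89  0.    1.26  1.58]
shift shares [-0.0002  0.0026  0.0015] mm [-0.1  1.   0.6]
turn shares [-0.0007  0.0001  0.0006]
```

View pics/w5.png

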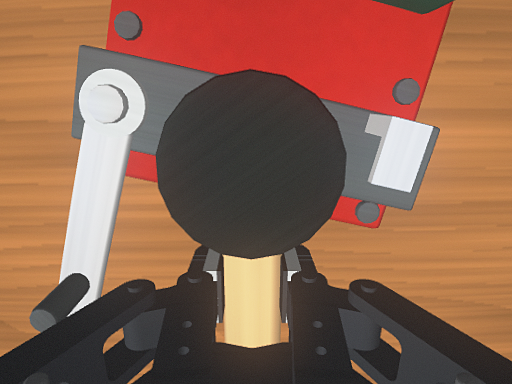

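A blow registered, with the wrist force changing by about 9 N, and the face is now near 72 mm. I'll raise and strike again, aiming slightly below home.

```bash

python3 -m handwheel '[[[1,0,0,-0.05,0,0,0],[1,0,0,-0.02,0,0,0],[1,0,0,0,0,0,0]]]' 120
python3 -m handwheel '[[[1,0,0,0.04,0,0,0],[1,0,0,0.035,0,0,0],[1,0,0,0.01,0,0,0]]]' 120
python3 -m handwheel '[[[1,0,0,0.008,0,0,0]]]' 120
python3 -m handwheel '[[[1,0,0,0.008,0,0,0]]]' 120
python3 -c "
from h import *
go([.5035,.0495,.1083],-91)"
```

```text
t: 9.68
ee_pos: [0.5026, 0.0494, 0.1356]
eef_rot: [-0.001, -0.702, 0.713, 0.001]
wrist_force: [0.6, -0.3, -5.7]
grip_width: 0.258
t: 10.05
ee_pos: [0.5017, 0.0496, 0.1027]
eef_rot: [-0.002, -0.702, 0.712, 0.002]
wrist_force: [-30.0, 0.2, 52.3]
grip_width: 0.258
t: 10.18
ee_pos: [0.5018, 0.0496, 0.1028]
eef_rot: [-0.002, -0.702, 0.712, 0.002]
wrist_force: [-28.3, -0.6, 47.1]
grip_width: 0.26
t: 10.3
ee_pos: [0.5018, 0.0496, 0.103]
eef_rot: [-0.002, -0.702, 0.712, 0.002]
wrist_force: [-25.2, -1.0, 41.4]
grip_width: 0.256
t 10.3 pos [0.5018 0.0496 0.103 ] xyaw -90.84 zaxis [-0.005 -0.    -1.   ] w 0.256 F [-25.2  -1.   41.4] q [-0.   -0.01  1.9  -0.    1.26  1.58]
shift shares [ 0.0003 -0.0041 -0.0133] mm [ 0.1 -1.6 -5.3]
turn shares [ 0.0016 -0.0002  0.0009]
```

The pin now resists 50 N, far above its friction, so it should be home. I'll raise the mallet and look.

```bash

python3 -m handwheel '[[[1,0,0,-0.06,0,0,0],[1,0,0,-0.1,0,0,0],[1,0,0,-0.07,0,0,0],[1,0,0,0,0,0,0]]]' 120
python3 -c "
from h import *
go([.4785,.281,.19],-91)
d=save('wrist','w6'); d=save('scene','s6'); crop(d,'c6',(265,180),(50,50),6)"
```

```text
t: 10.8
ee_pos: [0.4998, 0.0497, 0.191]
eef_rot: [-0.005, -0.702, 0.712, 0.004]
wrist_force: [0.6, 0.2, -5.1]
grip_width: 0.258
t 10.8 pos [0.4998 0.0497 0.191 ] xyaw -90.84 zaxis [-0.012 -0.    -1.   ] w 0.258 F [ 0.6  0.2 -5.1] q [-0.   -0.09  1.81 -0.    1.44  1.58]
shift shares [-0.5774  0.0617  0.003 ] mm [-231.    24.7    1.2]
turn shares [ 0.0039 -0.0002  0.0009]
crop origin 215 130 scale 6
```

View pics/w6.png

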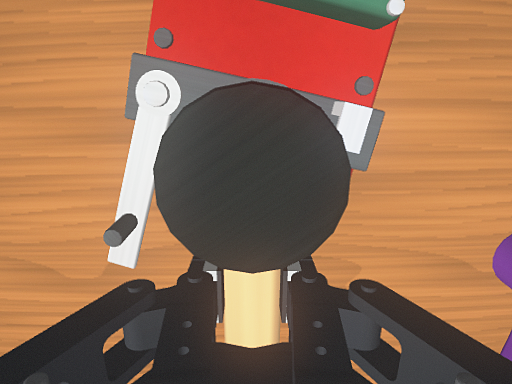

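View pics/c6.png

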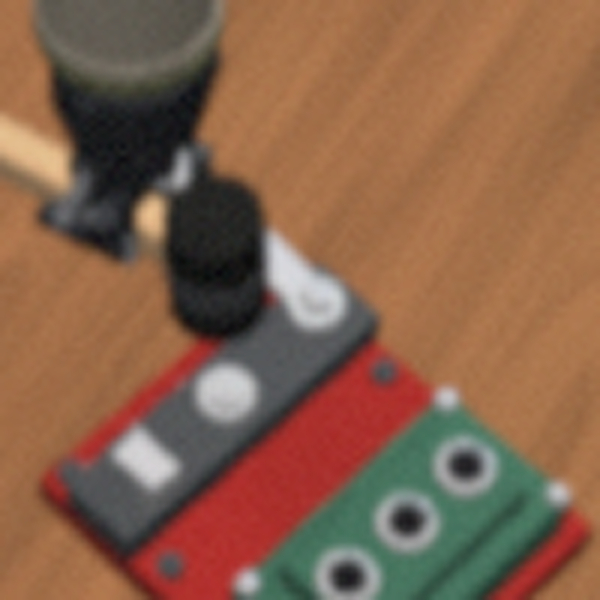

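```bash

python3 -m handwheel '[[[1,-0.1,0.005,0,0.004,0,0],[1,-0.1,0.005,0,0,0,0],[1,0,0,0,0,0,0],[1,0,0,0,0,0,0]]]' 120
python3 -c "
from h import *
go([.4785,.281,.19],-91)
d=save('wrist','w7'); print(proj(d,[.5555,.0485,.071]),proj(d,[.5555,.0485,.066]),proj(d,[.5555,.0485,.085]));crop(d,'c7',proj(d,[.5555,.0485,.071]),(60,50),6)
print(onz(d,proj(d,[.5555,.0485,.071]),.071))"
```

```text
t: 11.4
ee_pos: [0.4902, 0.1303, 0.1772]
eef_rot: [-0.008, -0.701, 0.713, 0.006]
wrist_force: [0.4, 0.6, -4.9]
grip_width: 0.258
t 11.4 pos [0.4902 0.1303 0.1772] xyaw -90.92 zaxis [-0.019 -0.003 -1.   ] w 0.258 F [ 0.4  0.6 -4.9] q [ 0.16 -0.06  1.81 -0.    1.42  1.75]
shift shares [-0.3762  0.036  -0.0325] mm [-150.5   14.4  -13. ]
turn shares [ 0.006  -0.0011  0.0004]
[368.16461732 102.42950806] [365.77361829 102.24603847] [375.41587746 102.98995419]
crop origin 308 52 scale 6
[0.5555 0.0485 0.071 ]
```

View pics/w7.png

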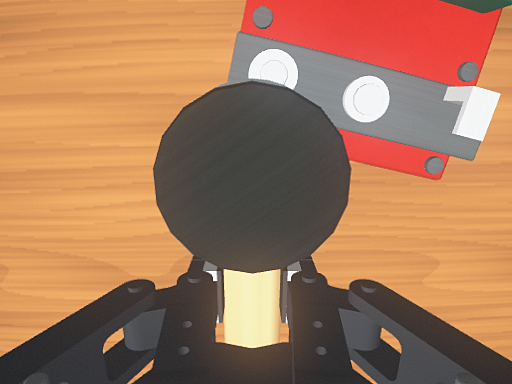

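View pics/c7.png

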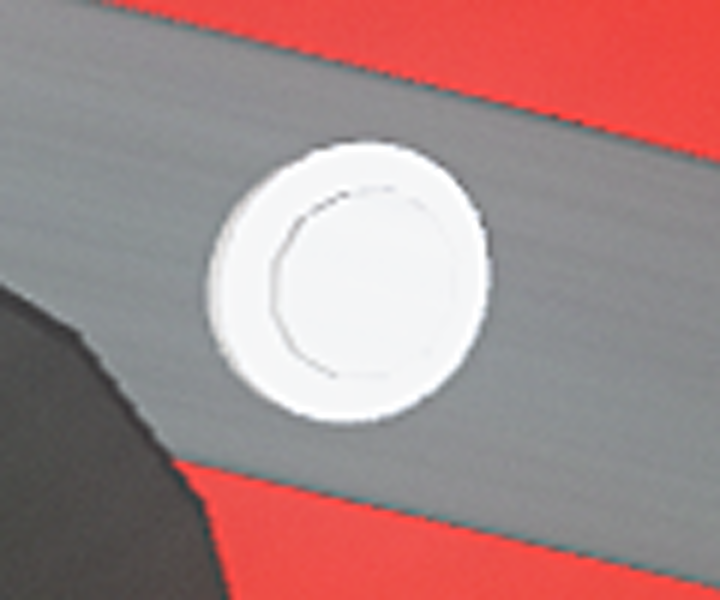

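The pin head sits concentric on its boss: the offset is 2 px, where about 2.4 px is expected at home and about 10 px when proud. So it is home. Now I'll return the mallet to its free place on the left.

```bash

python3 -m handwheel '[[[1,-0.06,0.005,-0.02,0.006,0,0],[1,-0.1,0.01,-0.02,0,0,0],[1,-0.1,0.01,-0.01,0,0,0],[1,-0.08,0.005,0,0,0,0],[1,-0.02,0,0,0,0,0],[1,0,0,0,0,0,0],[1,0,0,0,0,0,0]]]' 120
python3 -c "
from h import *
go([.4785,.281,.06],-91)"
```

```text
t: 12.32
ee_pos: [0.4814, 0.2705, 0.1923]
eef_rot: [-0.004, -0.698, 0.716, -0.001]
wrist_force: [0.6, 0.6, -4.9]
grip_width: 0.256
t 12.32 pos [0.4814 0.2705 0.1923] xyaw -91.51 zaxis [-0.005 -0.007 -1.   ] w 0.256 F [ 0.6  0.6 -4.9] q [ 0.42  0.04  1.68 -0.    1.43  2.02]
shift shares [-0.0285  0.0063  0.3306] mm [-11.4   2.5 132.2]
turn shares [ 0.0016 -0.0023 -0.0029]
```

```bash

python3 -m handwheel '[[[1,-0.028,0.006,0.08,-0.02,0,0],[1,0,0,0.1,0,0,0],[1,0,0,0.09,0,0,0],[1,0,0,0.05,0,0,0],[1,0,0,0,0,0,0],[1,0,0,0,0,0,0]]]' 120
python3 -c "
from h import *
go([.4785,.281,.035],-91)
d=save('wrist','w8');d=save('scene','s8'); crop(d,'c8',(265,120),(50,40),7)"
```

```text
t: 13.08
ee_pos: [0.4761, 0.2752, 0.0632]
eef_rot: [-0.025, -0.694, 0.719, 0.021]
wrist_force: [-0.1, -0.2, -4.4]
grip_width: 0.261
t 13.07 pos [0.4761 0.2752 0.0632] xyaw -91.97 zaxis [-0.066 -0.005 -0.998] w 0.261 F [-0.1 -0.2 -4.4] q [0.42 0.21 1.74 0.02 1.25 2.01]
shift shares [-0.0152 -0.0101  0.07  ] mm [-6.1 -4.  28. ]
turn shares [ 0.0209 -0.0021 -0.0054]
crop origin 215 80 scale 7
```

View pics/c8.png

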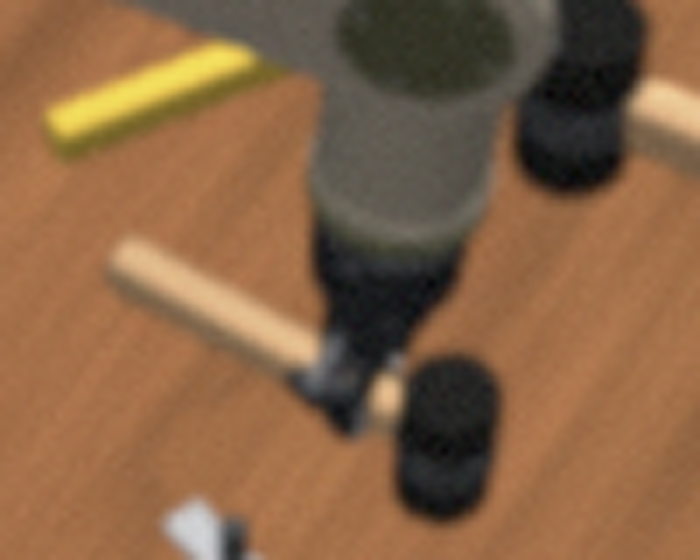

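```bash

python3 -m handwheel '[[[1,-0.01,0,0.03,0,0,0],[1,0,0,0.015,0,0,0],[1,0,0,0,0,0,0]]]' 120
python3 -m handwheel '[[[1,0,0,0.01,0,0,0],[1,0,0,0,0,0,0]]]' 120
python3 -m handwheel '[[[1,0,0,0.008,0,0,0],[1,0,0,0,0,0,0]]]' 120
```

```text
t: 13.55
ee_pos: [0.4765, 0.2804, 0.0462]
eef_rot: [-0.023, -0.695, 0.719, 0.02]
wrist_force: [-1.1, -0.7, -5.5]
grip_width: 0.264
t: 13.8
ee_pos: [0.4761, 0.2805, 0.0419]
eef_rot: [-0.023, -0.695, 0.719, 0.02]
wrist_force: [0.2, -0.4, -5.1]
grip_width: 0.259
t: 14.05
ee_pos: [0.476, 0.2805, 0.0387]
eef_rot: [-0.023, -0.695, 0.719, 0.02]
wrist_force: [-0.4, -0.5, -4.3]
grip_width: 0.261
```

```bash

python3 -m handwheel '[[[1,0,0,0.006,0,0,0],[1,0,0,0,0,0,0]]]' 120
python3 -m handwheel '[[[1,0,0,0.006,0,0,0],[1,0,0,0,0,0,0]]]' 120
python3 -c "
from h import *
go([.4785,.281,.035],-91)
d=save('wrist','w9');d=save('scene','s9'); crop(d,'c9',(265,120),(50,40),7)"
```

```text
t: 14.3
ee_pos: [0.4765, 0.2807, 0.0369]
eef_rot: [-0.023, -0.695, 0.719, 0.02]
wrist_force: [-0.7, 0.1, -3.2]
grip_width: 0.262
t: 14.55
ee_pos: [0.4767, 0.281, 0.0371]
eef_rot: [-0.022, -0.695, 0.719, 0.02]
wrist_force: [0.4, 0.1, -3.7]
grip_width: 0.261
t 14.55 pos [0.4767 0.281  0.0371] xyaw -91.92 zaxis [-0.06  -0.002 -0.998] w 0.261 F [ 0.4  0.1 -3.7] q [0.43 0.25 1.75 0.02 1.2  2.02]
shift shares [-0.0002 -0.0047  0.005 ] mm [-0.1 -1.9  2. ]
turn shares [ 0.0192 -0.0013 -0.0052]
crop origin 215 80 scale 7
```

View pics/c9.png

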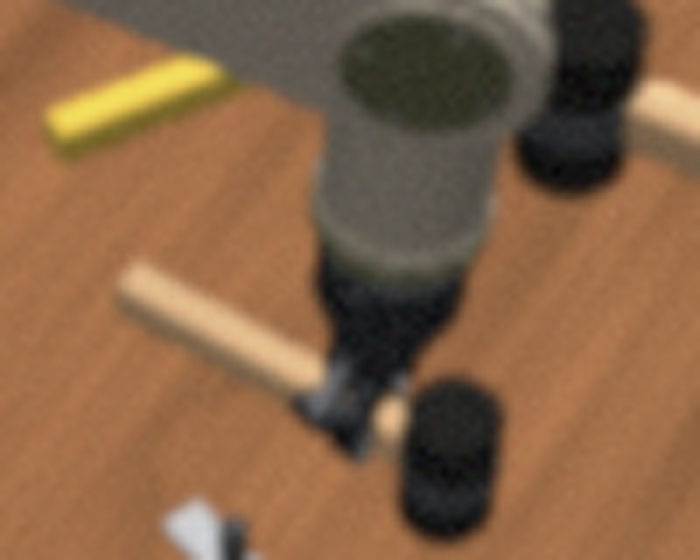

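It is touching down: the TCP stopped at 37 mm, the height of the original grip, and the weight is partly off. Releasing.

```bash

python3 -m handwheel '[[[1,0,0,0.005,0,0,0],[0.2,0,0,0,0,0,0],[-1,0,0,0,0,0,0],[-1,0,0,0,0,0,0],[-1,0,0,0,0,0,0],[-1,0,0,0,0,0,0]]]' 40
python3 -m handwheel '[[[-1,0,0,-0.05,0,0,0],[-1,0,0,-0.1,0.02,0,0],[-1,0,0,-0.12,0,0,0],[-1,0,0,-0.1,0,0,0],[-1,0,0,0,0,0,0]]]' 40
python3 -c "
from h import *
go([.477,.146,.19],-91)
d=save('wrist','w10');d=save('scene','s10'); crop(d,'c10',(265,140),(60,60),6)"
```

```text
t: 15.4
ee_pos: [0.4777, 0.2816, 0.037]
eef_rot: [-0.021, -0.695, 0.719, 0.02]
wrist_force: [-1.4, -0.3, -0.1]
grip_width: 1.005
t: 16.02
ee_pos: [0.4815, 0.2822, 0.1952]
eef_rot: [0.003, -0.695, 0.719, -0.004]
wrist_force: [0.4, 0.5, 0.1]
grip_width: 0.998
t 16.02 pos [0.4815 0.2822 0.1952] xyaw -91.94 zaxis [ 0.009 -0.002 -1.   ] w 0.998 F [0.4 0.5 0.1] q [ 0.44  0.04  1.67 -0.01  1.42  2.05]
shift shares [ 3.406e-01 -2.000e-04  1.360e-02] mm [ 1.362e+02 -1.000e-01  5.500e+00]
turn shares [-0.003  -0.0006 -0.0052]
crop origin 205 80 scale 6
```

View pics/c10.png

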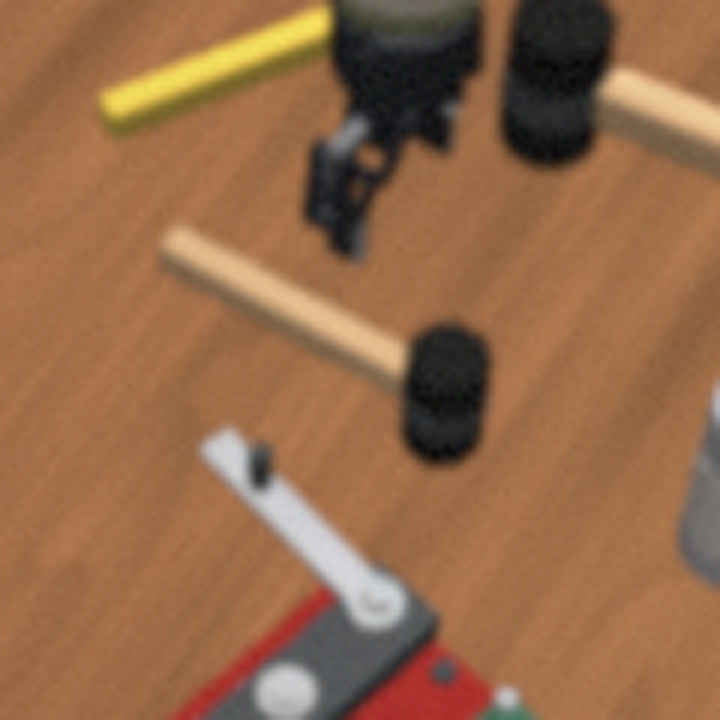

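View pics/w10.png

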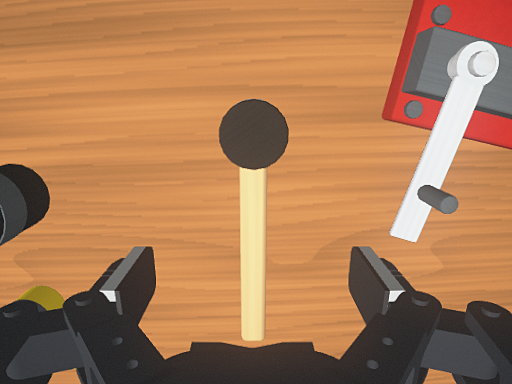

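The mallet stands flat on the bench at (253,133) in the wrist view, and the knob is visible at (437,200). Next, over the knob.

```bash

python3 -m handwheel '[[[-1,0.06,0,0,0,0,0],[-1,0.1,0,0,0,0,0],[-1,0.1,0,0,0,0,0],[-1,0.06,0,0,0,0,0],[-1,0,0,0,0,0,0.043],[-1,0,0,0,0,0,0.043],[-1,0,0,0,0,0,0]]]' 40
python3 -c "
from h import *
d=save('wrist','w11')
go([.477,.146,.1],-107.6)
print(proj(d,[.477,.146,.116]),proj(d,[.477,.146,.081]),proj(d,[.5716,.116,.089]))"
```

```text
t: 17.0
ee_pos: [0.4682, 0.1472, 0.1808]
eef_rot: [-0.009, -0.589, 0.808, 0.001]
wrist_force: [0.1, -0.1, 0.7]
grip_width: 0.996
t 17.05 pos [0.4681 0.1472 0.1808] xyaw -107.68 zaxis [-0.016 -0.01  -1.   ] w 1.003 F [-1.1  0.1 -0.1] q [ 0.2  -0.11  1.85 -0.01  1.43  2.09]
shift shares [-0.0067 -0.0244  0.2016] mm [-2.7 -9.8 80.6]
turn shares [ 0.0037 -0.0045 -0.0005]
[248.88800497 200.33043409] [248.62595594 185.62892667] [247.6639923   34.61381532]
```

View pics/w11.png

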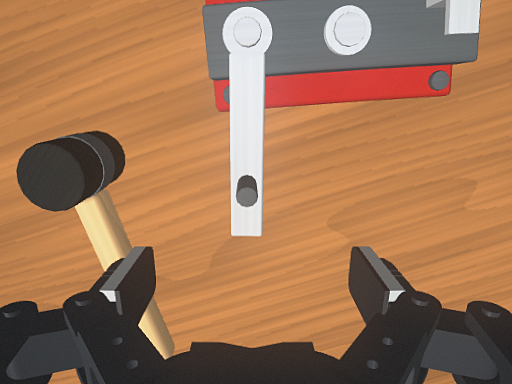

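```bash

python3 -c "
from h import *
d=get_image('wrist')
k=onz(d,(247,196),.116);h=onz(d,(247,32),.089);print(k,h,np.hypot(*(k-h)[:2]))
go([.4785,.146,.1],-107.6)"
python3 -m handwheel '[[[-1,-0.006,-0.027,0.04,0.004,-0.004,0],[-1,0,0,0.06,0,0,0],[-1,0,0,0.04,0,0,0],[-1,0,0,0,0,0,0]]]' 40
python3 -c "
from h import *
go([.478,.146,.1],-107.6)"
```

```text
[0.47997441 0.14632262 0.116     ] [0.57314226 0.11620069 0.089     ] 0.09791618319585126
t 17.1 pos [0.4684 0.1474 0.1811] xyaw -107.64 zaxis [-0.015 -0.01  -1.   ] w 1.003 F [-0.5  0.1  0.8] q [ 0.21 -0.11  1.85 -0.01  1.43  2.08]
shift shares [-0.0072 -0.0275  0.2024] mm [ -2.9 -11.   80.9]
turn shares [ 0.0036 -0.0044 -0.0002]
t: 17.6
ee_pos: [0.4791, 0.1467, 0.1227]
eef_rot: [-0.0, -0.594, 0.804, -0.001]
wrist_force: [-0.6, 0.7, -0.0]
grip_width: 0.998
t 17.6 pos [0.4791 0.1467 0.1227] xyaw -107.05 zaxis [ 0.    -0.002 -1.   ] w 0.998 F [-0.6  0.7 -0. ] q [ 0.2  -0.05  1.89 -0.    1.29  2.06]
shift shares [0.0025 0.002  0.0569] mm [ 1.   0.8 22.7]
turn shares [-0.0002 -0.0004  0.003 ]
```

```bash

python3 -m handwheel '[[[-1,0.002,0.002,0.04,0,0,0],[-1,0,0,0.015,0,0,0],[0.6,0,0,0,0,0,0],[1,0,0,0,0,0,0],[1,0,0,0,0,0,0],[1,0,0,0,0,0,0],[1,0,0,0,0,0,0]]]' 30
python3 -c "
from h import *
go([.478,.146,.1],-107.6)
save('wrist','w12')"
```

```text
t: 18.48
ee_pos: [0.4795, 0.1465, 0.1018]
eef_rot: [0.001, -0.595, 0.804, -0.001]
wrist_force: [-0.5, -0.7, -1.6]
grip_width: 0.147
t 18.48 pos [0.4795 0.1465 0.1018] xyaw -106.97 zaxis [ 0.004 -0.001 -1.   ] w 0.147 F [-0.5 -0.7 -1.6] q [ 0.2  -0.02  1.91 -0.    1.25  2.06]
shift shares [0.0024 0.0032 0.0045] mm [0.9 1.3 1.8]
turn shares [-0.0012  0.      0.0035]
```

View pics/w12.png

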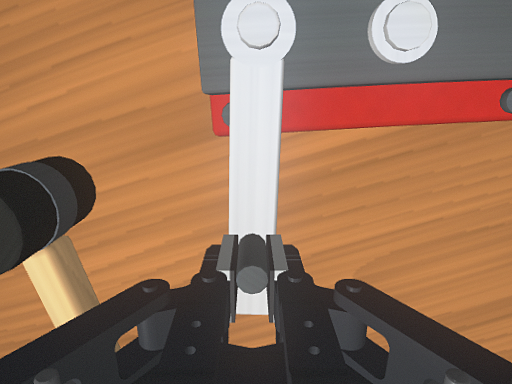

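The knob at (252,270) is gripped between the pads (12.5 mm opening). Swinging it in short arcs.

```bash
cat >> h.py <<'E'
def keep(n=None):
    s,p,R=st(); h=np.array([.572,.116]); v=p[:2]-h; yaw=np.degrees(np.arctan2(v[1],v[0])); a=(yaw+103.27+180)%360-180
    print('t',round(s['t'],2),'keeper angle deg',round(-a,1),'r',round(np.hypot(*v)*1e3,1),'z',round(p[2],4),'toolyaw - tangent',round((np.degrees(np.arctan2(R[1,0],R[0,0]))-yaw-90+180)%360-180,1),'F',np.round(s['wrist_force'],1),'w',round(s['grip_width'],3))
E
python3 -c "
from h import *
keep()"
python3 -m handwheel '[[[1,0.015,-0.001,0,0,0,-0.02],[1,0.0305,-0.002,0,0,0,-0.039],[1,0.0305,-0.002,0,0,0,-0.039],[1,0.0305,-0.002,0,0,0,-0.039]]]' 30
python3 -c "
from h import *
keep()"
```

```text
t 18.52 keeper angle deg 95.0 r 97.5 z 0.1018 toolyaw - tangent 1.3 F [-0.4  0.1  0.7] w 0.151
t: 19.02
ee_pos: [0.4749, 0.1072, 0.1018]
eef_rot: [-0.002, 0.757, -0.653, -0.001]
wrist_force: [-2.1, 5.3, 1.0]
grip_width: 0.151
t 19.02 keeper angle deg 71.5 r 97.5 z 0.1018 toolyaw - tangent 3.3 F [-2.1  5.3  1. ] w 0.151
```

```bash

python3 -m handwheel '[[[1,0.0305,-0.0025,0,0,0,-0.036],[1,0.0305,-0.0025,0,0,0,-0.036],[1,0.0305,-0.002,0,0,0,-0.036],[1,0.0305,-0.002,0,0,0,-0.036]]]' 30
python3 -c "
from h import *
keep()"
python3 -m handwheel '[[[1,0.0305,-0.002,0,0,0,-0.036],[1,0.0305,-0.002,0,0,0,-0.036],[1,0.02,-0.0015,0,0,0,-0.025]]]' 30
python3 -c "
from h import *
keep()"
```

```text
t: 19.52
ee_pos: [0.489, 0.0634, 0.1017]
eef_rot: [-0.001, 0.888, -0.459, -0.007]
wrist_force: [-7.2, 1.7, 5.5]
grip_width: 0.151
t 19.52 keeper angle deg 44.3 r 98.3 z 0.1017 toolyaw - tangent 3.0 F [-7.2  1.7  5.5] w 0.151
t: 19.9
ee_pos: [0.5093, 0.0394, 0.1017]
eef_rot: [-0.001, 0.95, -0.313, -0.01]
wrist_force: [-6.6, -1.2, 5.2]
grip_width: 0.153
t 19.9 keeper angle deg 26.0 r 99.0 z 0.1017 toolyaw - tangent 2.8 F [-6.6 -1.2  5.2] w 0.153
```

```bash

python3 -m handwheel '[[[1,0.0305,-0.003,0,0,0,-0.036],[1,0.0305,-0.003,0,0,0,-0.036],[1,0.015,-0.001,0,0,0,-0.02]]]' 30
python3 -c "
from h import *
keep()
d=save('wrist','w13')"
```

```text
t: 20.27
ee_pos: [0.5347, 0.0235, 0.1017]
eef_rot: [-0.0, 0.986, -0.169, -0.012]
wrist_force: [-5.5, 1.6, 3.2]
grip_width: 0.153
t 20.27 keeper angle deg 8.7 r 99.7 z 0.1017 toolyaw - tangent 2.5 F [-5.5  1.6  3.2] w 0.153
```

View pics/w13.png

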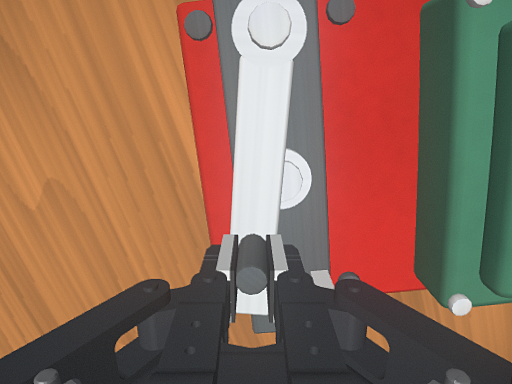

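```bash

python3 -m handwheel '[[[1,0.02,-0.002,0,0,0,-0.025],[1,0.012,-0.001,0,0,0,-0.015]]]' 30
python3 -c "
from h import *
keep()"
python3 -m handwheel '[[[1,0.012,0,0,0,0,0],[1,0.008,0,0,0,0,0]]]' 30
python3 -c "
from h import *
keep()"
```

```text
t: 20.58
ee_pos: [0.5468, 0.0192, 0.1018]
eef_rot: [0.0, 0.994, -0.105, -0.013]
wrist_force: [-5.2, -1.4, 3.2]
grip_width: 0.151
t 20.57 keeper angle deg 1.3 r 100.0 z 0.1018 toolyaw - tangent 2.6 F [-5.2 -1.4  3.2] w 0.151
t: 20.82
ee_pos: [0.5513, 0.0177, 0.1014]
eef_rot: [0.001, 0.994, -0.105, -0.017]
wrist_force: [-23.7, 3.0, 17.2]
grip_width: 0.148
t 20.82 keeper angle deg -1.4 r 100.4 z 0.1014 toolyaw - tangent -0.2 F [-23.7   3.   17.2] w 0.148
```

The force rose to about 24 N at an angle near 0, so the bar is against its stop. I'll ease off, release and lift clear.

```bash

python3 -m handwheel '[[[1,0,0,0,0,0,0],[1,0,0,0,0,0,0],[-1,0,0,0,0,0,0],[-1,0,0,0,0,0,0],[-1,0,0,0,0,0,0],[-1,0,0,0,0,0,0]]]' 20
python3 -m handwheel '[[[-1,0,0,-0.03,0,0,0],[-1,0,0,-0.08,0,0,0],[-1,0,0,-0.1,0,0,0],[-1,0,0,-0.1,0,0,0],[-1,0,0,0,0,0,0]]]' 20
python3 -c "
from h import *
keep()
d=save('wrist','w14'); d=save('scene','s14'); crop(d,'c14',(260,180),(60,60),6)"
```

```text
t: 21.58
ee_pos: [0.5512, 0.0181, 0.1016]
eef_rot: [0.0, 0.994, -0.106, -0.017]
wrist_force: [-0.5, -0.6, -0.3]
grip_width: 0.978
t: 22.2
ee_pos: [0.5557, 0.0177, 0.2326]
eef_rot: [0.0, 0.994, -0.106, -0.016]
wrist_force: [-0.8, 0.6, -0.1]
grip_width: 1.0
t 22.2 keeper angle deg -3.8 r 99.6 z 0.2326 toolyaw - tangent -2.8 F [-0.8  0.6 -0.1] w 1.0
crop origin 200 120 scale 6
```

View pics/w14.png

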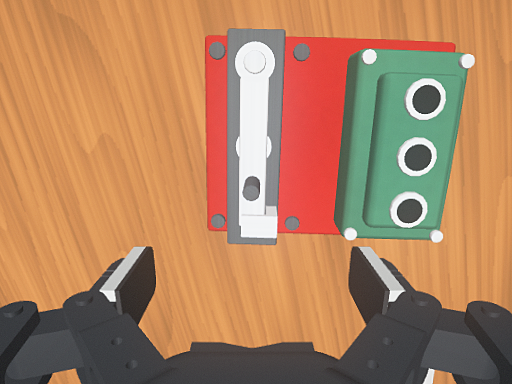

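View pics/c14.png

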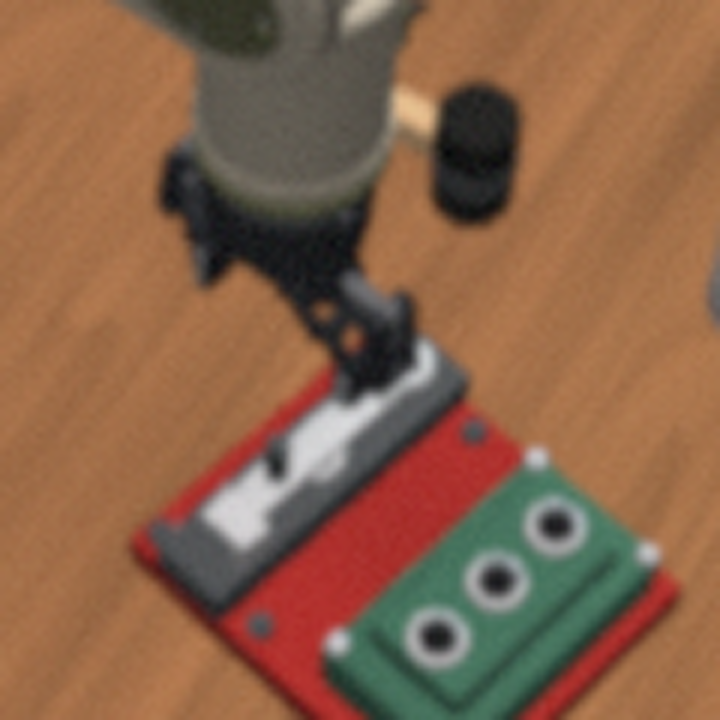

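```bash

python3 -c "
from h import *
d=get_image('wrist'); crop(d,'c15',(255,140),(50,75),5)
h=onz(d,(255,62),.089); kt=onz(d,(250,196),.116); 
e1=onz(d,(228.5,30),.06);e2=onz(d,(228.5,243),.06); e3=onz(d,(283.5,30),.06); e4=onz(d,(276.5,243),.06)
y=lambda a,b:np.degrees(np.arctan2(*(b-a)[1::-1]))
print(h,kt,y(h,kt),y(e1,e2),y(e3,e4))
t1=onz(d,(240.5,80),.081);t2=onz(d,(240,212),.081);print('bar left edge',y(t1,t2), 'right', y(onz(d,(270,80),.081),onz(d,(266,204),.081)))
"
```

```text
crop origin 205 65 scale 5
[0.57158205 0.11460859 0.089     ] [0.54771414 0.01797241 0.116     ] -103.87366558635264 -103.31287961241453 -102.88347670718703
bar left edge -103.00370752526032 right -103.37718382661555
```

View pics/c15.png

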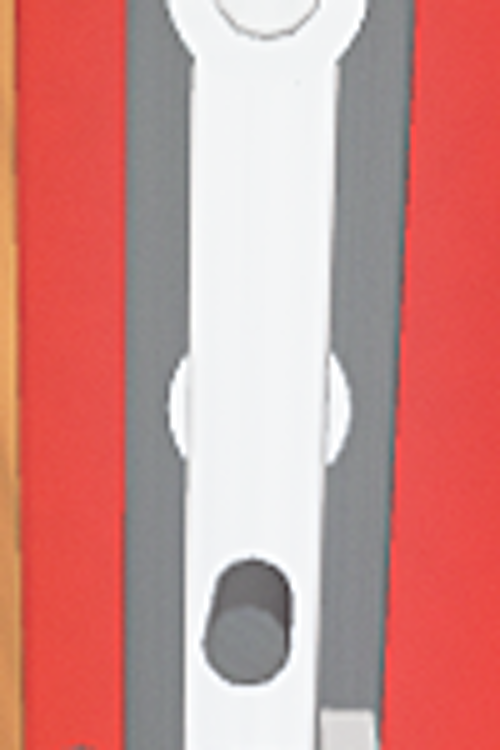

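The bar is parallel to the block to within about 0.6° (the limit is 3.4°). The gripper is clear and the mallet stands on its face. Handing in.

```bash
python3 -c "
from h import *
for c in ['scene']:
  for n in ['jar','oil_can','wrench','mallet_head']: print(n,[(np.round(x['location'],3).tolist(),round(x['confidence'],2)) for x in spot_in(n,c)][:4])
s=arm.observe();print(s['t'],s['wrist_force'])
print(workorder.sign_off())"
```

```text
jar [([0.528, -0.295, 0.082], 0.69)]
oil_can [([0.719, 0.279, 0.114], 0.69)]
wrench [([0.529, 0.267, 0.063], 0.7), ([0.724, -0.317, 0.008], 0.66), ([0.642, 0.002, 0.061], 0.23)]
mallet_head [([0.368, -0.243, 0.076], 0.83), ([0.54, 0.519, 0.073], 0.79), ([0.529, 0.267, 0.059], 0.58), ([0.64, 0.006, 0.062], 0.48)]
22.55 [0.07899059 0.33185071 1.08475403]
the job is handed in; nothing more can be done
None
```

I drove the lock pin home with two blows of the small black mallet, set the mallet back on the bench, then swung the keeper bar to its stop and let go. The job was handed in at 22.6 s with no verdict reported.

- **Pin:** the second blow pressed against a hard stop, with about 50 N at the wrist. In the wrist picture the head sat about 2 px off the boss, close to the 2.4 px expected at home. Most of it is now hidden under the bar, so I could not see it again at the end.
- **Mallet:** it tilted a few degrees in the grip during the second blow. I corrected for that when setting it down, and it stands flat on its face on the bench.
- **Keeper:** the bar is parallel to the lock block to within about 0.6°, against a limit of 3.4°. Force rose to about 24 N at the stop before release, and the gripper is clear above it with almost no wrist force.
- **Bystanders:** the jar, can and wrench read within 8 mm of their starting positions. In that last check the network's best match for the wrench was really the mallet. Its second match agrees with where the wrench started.

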